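Rack the capsule filters in their brackets

ROBOT

A 6-joint arm with a two-finger parallel gripper is mounted at the origin on a cart in front of the work surface, level with it; the furniture and walls round the work are solid. World frame = base frame: x ahead of the robot, y to its left, z up, the work surface at z = 0. Lengths are in m, angles in degrees, forces in N, time in s.
With the tool pointing down it reaches from about 0.3 to 0.85 m from the base axis. Payload 4.2 kg.
Tool frame: the origin (TCP) lies between the finger pads; the fingertips stand 25 mm ahead of it and the grasp point (between the pads) lies 6 mm ahead of it; z points along the fingers, y is the line along which they close (so a half turn about z gives the same grasp; the last joint's range is limited). The gripper opens to 91 mm and grips with 3 to 60 N. Pads are 32 mm wide; open, the fingers measure 118 mm over their backs; the gripper's body (76 mm by 178 mm) begins 60 mm behind the grasp point.
Start: joints at [64.057, 18.312, 89.639, -0, 72.044, -1.146], TCP at [0.241, 0.522, 0.239] pointing down, gripper open.
Joint ranges: [-177.97, 177.97], [-48.28, 115.42], [12.27, 149.76], [-77.06, 257.06], [2.81, 150.46], [-146.56, 146.56]. Speed limits (degrees/s): [147.25, 147.25, 180, 180, 180, 180].

INTERFACE

Orientations are given as [roll, pitch, yaw] about the fixed x, y, z axes, in that order (R = Rz(yaw) Ry(pitch) Rx(roll)).
In Python, from station import bot gives the robot as it stands.
- The arm moves only by the shell command python3 -m jog 'ROWS'. ROWS is JSON, a list that holds one entry, the list of rows, each a list of 7 numbers: the turn, a rotation vector about the tool's x, y, z as a fraction of full scale, then the shift along the tool's x, y, z as a fraction of full scale, then the opening, from -1 (shut) to 1 (fully open). A call has 1 to 12 rows; each row is the pose to reach, as a shift and turn from the pose commanded when the call began, along the tool's axes at that moment; what a row does not reach only later rows make up. Full scale, the value 1, is 0.3 m for a shift and pi/4 rad for a turn. A row lasts 1/8 s, in which the tool goes at most 62.5 mm and 10.7 degrees, less where a joint would pass 70% of its speed; a pose out of reach is approached as far as the arm can. A call with a number of a shift or a turn outside -1 to 1 is refused whole. A call with a gripper value outside its range is refused whole. The fingers move at their own pace and stop on an object; the grip force is fixed at half the most. Time passes only in rows, so rows that repeat a pose let the fingers close. It gives the time, the measured TCP pose, the force, the opening and the grip force at its end, in the units of the state.
- bot.get_obs(): the state, without advancing time (a new reading comes with each control period).
- bot.get_image(name): name is "scene" or "top" or "wrist"; returns the picture (384x512x3 uint8, blue, green, red); there is no depth.
- bot.get_calibration(name): a dict with "fx", "fy", "cx", "cy" (pixels), "world_from_camera" (4x4, takes a point from camera to world coordinates). Camera axes: x right, y down, z forward; pixel columns grow to the right and rows downward; lengths in m; the calibration is good to about 2 mm. A picture is of the moment at which its call begins: read the wrist's pose just before it. get_calibration takes no time and is no camera call; for the wrist camera it gives the pose at the moment of the call.
- bot.close_job(): hands the job in; it is judged then, once.
Trained networks look in the newest picture that a camera, given by its name, has taken for a name from the list of things; names that differ only in an ending like _2 or _b are one class to them, and where a whole thing is asked for, a point or a joint stands for the part that bears it (a point fixed in the world has none). Each returns a list of dicts, best first, with "p" (0 to 1); they miss things now and then, are a little off and sometimes report something else, mostly with a low value. They report only what shows in the picture. A call takes as long as a camera call.
- bot.recognise(target, camera): "bbox" ([centre column, centre row, width, height] in pixels, round what is visible of it).
- bot.tip_of(target, camera): "at" ([column, row] in pixels: a listed point, or the origin of a listed thing).
The state is a dict: "time": time; "joint_positions": joint angles; "joint_vel": joint speeds; "effort": joint torques, N m; "ee_pos": TCP position; "tool_rot": TCP orientation; "force": force on the tool from outside, world axes, zero at the start; "wrist_torque": the same for the moment, N m; "finger_gap": finger opening in m; "grasp_force": force on a finger pad.
Only numpy, scipy, OpenCV 4.12 (cv2) and the standard library are available. Lean on these libraries where they do the work, as an engineer would, in place of code of your own. Each camera call takes 0.05 s, during which the arm holds its last target. There are 200 camera calls.

TASK

Four in-line capsule filters of different lengths have dried on the wire rack. Move each one to the bracket station made for its length on the white board, laying it level between the two brackets so that both hose necks drop to the bottom of their slots, and leave all four lying there at rest.

Things in the scene. Friction and masses are not known exactly. Their poses are not given: they have to be found in the camera images.
- capsule_xs: shortest capsule filter: white ribbed cylinder, body 36 long, 28 across, with a straight hose neck 11 across and 24 long at each end (84 over all). Loose, 30 to 170 g. Origin at its centre, on its axis; x along the axis (ends alike); y, z turn as it rolls. Starts lying level in a trough of the drying rack, axis 31 above the bench.
- capsule_s: second shortest capsule filter: white ribbed cylinder, body 54 long, 32 across, with a straight hose neck 11 across and 24 long at each end (102 over all). Loose, 30 to 170 g. Origin at its centre, on its axis; x along the axis (ends alike); y, z turn as it rolls. Starts lying level in a trough of the drying rack, axis 34 above the bench.
- capsule_m: second longest capsule filter: white ribbed cylinder, body 72 long, 36 across, with a straight hose neck 11 across and 24 long at each end (120 over all). Loose, 30 to 170 g. Origin at its centre, on its axis; x along the axis (ends alike); y, z turn as it rolls. Starts lying level in a trough of the drying rack, axis 37 above the bench.
- capsule_l: longest capsule filter: white ribbed cylinder, body 90 long, 40 across, with a straight hose neck 11 across and 24 long at each end (138 over all). Loose, 30 to 170 g. Origin at its centre, on its axis; x along the axis (ends alike); y, z turn as it rolls. Starts lying level in a trough of the drying rack, axis 39 above the bench.
- station_xs: bracket station for the shortest capsule, dark steel, fixed on the board: foot 46 wide, two upright brackets 52 apart inside (8 spare at each end of the body), 5 thick, up to 52 wide, 60 high. Slots open upward, 14 wide, mouth flared to 30. Seated necks have their axis 40 above the origin. Origin: centre of the foot's underside, 8 above the bench; x along the seated capsule, z up.
- station_s: bracket station for the second shortest capsule, dark steel, fixed on the board: foot 46 wide, two upright brackets 70 apart inside (8 spare at each end of the body), 5 thick, up to 52 wide, 60 high. Slots open upward, 14 wide, mouth flared to 30. Seated necks have their axis 40 above the origin. Origin: centre of the foot's underside, 8 above the bench; x along the seated capsule, z up.
- station_m: bracket station for the second longest capsule, dark steel, fixed on the board: foot 46 wide, two upright brackets 88 apart inside (8 spare at each end of the body), 5 thick, up to 52 wide, 60 high. Slots open upward, 14 wide, mouth flared to 30. Seated necks have their axis 40 above the origin. Origin: centre of the foot's underside, 8 above the bench; x along the seated capsule, z up.
- station_l: bracket station for the longest capsule, dark steel, fixed on the board: foot 46 wide, two upright brackets 106 apart inside (8 spare at each end of the body), 5 thick, up to 52 wide, 60 high. Slots open upward, 14 wide, mouth flared to 30. Seated necks have their axis 40 above the origin. Origin: centre of the foot's underside, 8 above the bench; x along the seated capsule, z up.
- drying_rack: fixed wire rack: four troughs 75 apart along its y, each two wires 24 apart (5 thick, tops 22 above the bench) along its x; capsules lie in them in random order. Only cross wires at x = +-42 lie between troughs. Origin on the bench under its middle. The white board (150 x 312 x 8) with the stations, 75 apart in random order, stands 0.17 m behind or before it.

How it is judged (in metres and radians):
At the end, for the whole second after the job is handed in: Each capsule lies in the station of its own length, at rest: both necks bottomed out (axis within 4 mm of seated height), centred within 11 mm along its axis and 5 mm across it, and parallel to the station's x within 0.08 rad (x of capsule_xs in the frame of station_xs between -0.011 and 0.011 m and y of capsule_xs in the frame of station_xs between -0.005 and 0.005 m and z of capsule_xs in the frame of station_xs between 0.036 and 0.044 m and angle between the x axis of capsule_xs and the x axis of station_xs, either way round below 0.08 rad and linear speed of each of capsule_xs, capsule_s, capsule_m, capsule_l below 0.02 m/s and x of capsule_s in the frame of station_s between -0.011 and 0.011 m and y of capsule_s in the frame of station_s between -0.005 and 0.005 m and z of capsule_s in the frame of station_s between 0.036 and 0.044 m and angle between the x axis of capsule_s and the x axis of station_s, either way round below 0.08 rad and x of capsule_m in the frame of station_m between -0.011 and 0.011 m and y of capsule_m in the frame of station_m between -0.005 and 0.005 m and z of capsule_m in the frame of station_m between 0.036 and 0.044 m and angle between the x axis of capsule_m and the x axis of station_m, either way round below 0.08 rad and x of capsule_l in the frame of station_l between -0.011 and 0.011 m and y of capsule_l in the frame of station_l between -0.005 and 0.005 m and z of capsule_l in the frame of station_l between 0.036 and 0.044 m and angle between the x axis of capsule_l and the x axis of station_l, either way round below 0.08 rad); the robot touches nothing.
It also fails if it takes over 96 s, if anything falls off the work surface, if the arm or the gripper's body presses on something with over 40 N, if the wrist force passes 120 N, or if a joint passes its speed limit or range.

## Working session

There is one attempt and no reset: what is moved stays moved. The work goes in short steps, Python scripts to look and compute and a shell command to move; the robot and the scene stay as the last step left them, time stands still between calls to the robot, and variables do not carry over. Pictures are saved under pics/ and viewed, at most 14 in all, crops included, and the job is handed in when it is done.

```bash
mkdir -p pics; ls; python3 - <<'E'
from station import bot
import cv2,json,numpy as np
o=bot.get_obs(); print(o)
for c in ("top","scene"):
    im=bot.get_image(c); cv2.imwrite(f"pics/{c}0.png",im)
    k=bot.get_calibration(c); print(c,k)
    for t in ["capsule_xs","capsule_s","capsule_m","capsule_l","station_xs","station_s","station_m","station_l","drying_rack"]:
        print(t,[(np.round(d["at"],1).tolist(),round(d["p"],2)) for d in bot.tip_of(t,c)][:3])
E
```

```text
pics
{'time': 0.0, 'joint_positions': array([ 6.40570810e+01,  1.83499424e+01,  8.97064703e+01,  8.11206393e-04,
        7.20430018e+01, -1.14303332e+00]), 'joint_vel': array([ 0.06712169,  0.02992209, -0.06444973, -0.08831971, -0.02166303,
        0.02520553]), 'effort': array([-1.25843559e-03, -4.12445927e+01, -2.31978571e+01,  7.27015338e-02,
        4.52915090e-02, -1.28211072e-04]), 'ee_pos': array([0.24095155, 0.52157234, 0.23813683]), 'tool_rot': array([-1.79900621e+02, -2.75425888e-03,  1.55199861e+02]), 'force': array([0.03418492, 0.45123347, 0.03605413]), 'wrist_torque': array([-0.00520605,  0.02529498,  0.04128831]), 'grasp_force': 0.0, 'finger_gap': 0.09107981810546693}
top {'fx': 401.69129166347693, 'fy': 401.69129166347693, 'cx': 256.0557846288914, 'cy': 189.7856583608891, 'world_from_camera': array([[-0.02712873, -0.98995307,  0.13876942,  0.37930351],
       [-0.99950434,  0.02464453, -0.01958903, -0.22447541],
       [ 0.01597231, -0.13923206, -0.99013096,  0.9114889 ],
       [ 0.        ,  0.        ,  0.        ,  1.        ]])}
capsule_xs [([274.6, 261.9], 0.57)]
[... 923 characters left out ...]
     ,  0.        ,  0.        ,  1.        ]])}
capsule_xs [([239.3, 271.9], 0.63)]
capsule_s [([181.9, 166.2], 0.91), ([203.4, 203.0], 0.87), ([226.4, 237.2], 0.7)]
capsule_m [([181.9, 166.2], 0.91), ([203.4, 203.0], 0.87), ([226.4, 237.2], 0.7)]
capsule_l [([181.9, 166.2], 0.91), ([203.4, 203.0], 0.87), ([226.4, 237.2], 0.7)]
station_xs [([289.8, 173.2], 0.64)]
station_s [([306.0, 204.0], 0.94), ([327.4, 233.4], 0.76), ([266.2, 148.9], 0.63)]
station_m [([306.0, 204.0], 0.94), ([327.4, 233.4], 0.76), ([266.2, 148.9], 0.63)]
station_l [([306.0, 204.0], 0.94), ([327.4, 233.4], 0.76), ([266.2, 148.9], 0.63)]
drying_rack [([307.4, 201.5], 0.61), ([241.5, 274.0], 0.53), ([182.4, 169.0], 0.35)]
```

```bash
python3 - <<'E'
import cv2
a=cv2.imread("pics/top0.png")[110:300,150:350]
cv2.imwrite("pics/top0c.png",cv2.resize(a,None,fx=3,fy=3,interpolation=cv2.INTER_CUBIC))
a=cv2.imread("pics/scene0.png")[110:310,140:380]
cv2.imwrite("pics/scene0c.png",cv2.resize(a,None,fx=3,fy=3,interpolation=cv2.INTER_CUBIC))
E
cat > h.py <<'E'
from station import bot
import numpy as np
from scipy.spatial.transform import Rotation as R
def ray(c,p,k=None):
    k=k or bot.get_calibration(c); T=k["world_from_camera"]
    d=T[:3,:3]@np.array([(p[0]-k["cx"])/k["fx"],(p[1]-k["cy"])/k["fy"],1]); return T[:3,3],d/np.linalg.norm(d)
def tri(rays):
    A=sum(np.eye(3)-np.outer(d,d) for o,d in rays); b=sum((np.eye(3)-np.outer(d,d))@o for o,d in rays)
    return np.linalg.solve(A,b)
def onz(c,p,z,k=None):
    o,d=ray(c,p,k); return o+d*(z-o[2])/d[2]
def proj(c,P,k=None):
    k=k or bot.get_calibration(c); q=np.linalg.inv(k["world_from_camera"])@np.append(P,1)
    return np.array([k["fx"]*q[0]/q[2]+k["cx"],k["fy"]*q[1]/q[2]+k["cy"]])
E
python3 - <<'E'
from h import *
T=dict(c=[[274.6,261.9],[248.5,242.2],[218.7,223.5],[190,210.1]],s=[[309.9,194.2],[279.7,179],[255.2,163],[226,143.3]])
S=dict(c=[[239.3,271.9],[226.4,237.2],[203.4,203],[181.9,166.2]],s=[[327.4,233.4],[306,204],[289.8,173.2],[266.2,148.9]])
for k in "cs":
    for a,b in zip(T[k],S[k]):
        print(k,tri([ray("top",a),ray("scene",b)]).round(4), onz("top",a,.035 if k=='c' else .008).round(4))
E
```

```text
c [ 0.3442 -0.2784  0.0229] [ 0.3446 -0.2774  0.035 ]
c [ 0.3892 -0.2236  0.0211] [ 0.3881 -0.2224  0.035 ]
c [ 0.429  -0.1559  0.0261] [ 0.4302 -0.1586  0.035 ]
c [ 0.4558 -0.0977  0.0638] [ 0.461  -0.0965  0.035 ]
s [ 0.4929 -0.3645  0.0051] [ 0.4928 -0.3644  0.008 ]
s [ 5.324e-01 -3.001e-01  3.000e-04] [ 0.5294 -0.297   0.008 ]
s [ 0.5684 -0.2454  0.0175] [ 0.568  -0.2421  0.008 ]
s [ 0.6162 -0.1745  0.0032] [ 0.6159 -0.176   0.008 ]
```

View pics/top0c.png

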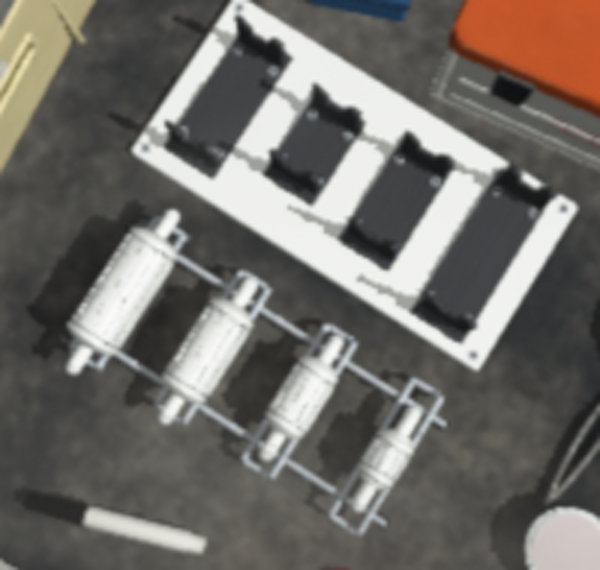

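View pics/scene0c.png

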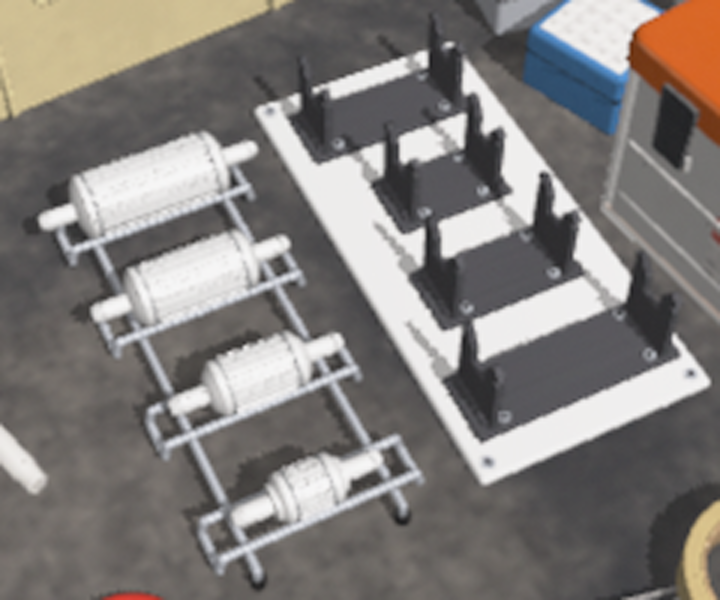

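Top crop shows the rack with L, M, S, XS from left to right. The board has stations M, XS, S, L from left to right (M at about (226,143) full-image, XS (255,163), S (280,179), L (310,194)). The scene view agrees.

```bash
python3 - <<'E'
from h import *
import cv2
Cc=lambda x,y:(150+x/3,110+y/3)
# board corners top crop, z=.008
b=[onz("top",Cc(*p),.008) for p in [(238,0),(577,206),(478,370),(133,152)]]
print(np.array(b).round(4)); 
print([np.linalg.norm(b[i]-b[(i+1)%4]).round(3) for i in range(4)], np.mean(b,0).round(4))
for i in range(4):
    d=b[(i+1)%4]-b[i]; print(np.degrees(np.arctan2(d[1],d[0])).round(1))
# neck ends top/scene (crop): L,M,S,XS
t=[[(172,215),(74,368)],[(247,282),(168,417)],[(335,338),(266,453)],[(412,412),(360,504)]]
Sc=lambda x,y:(140+x/3,110+y/3)
s=[[(256,149),(42,220)],[(288,241),(95,312)],[(342,342),(172,406)],[(378,458),(234,517)]]
for n,a,c in zip("LMSX",t,s):
    P=[tri([ray("top",Cc(*p)),ray("scene",Sc(*q))]) for p,q in zip(a,c)]; d=P[0]-P[1]
    print(n,np.array(P).round(4).tolist(),"mid",np.mean(P,0).round(4),"yaw",np.degrees(np.arctan2(d[1],d[0])).round(1),np.linalg.norm(d).round(3))
k=bot.get_calibration("wrist"); o=bot.get_obs(); Rt=R.from_euler("xyz",o["tool_rot"],degrees=True).as_matrix()
print(k["fx"], (Rt.T@(k["world_from_camera"][:3,3]-o["ee_pos"])).round(4), (Rt.T@k["world_from_camera"][:3,:3]).round(3), Rt.round(3))
E
```

```text
[[ 0.6955 -0.1851  0.008 ]
 [ 0.5267 -0.4405  0.008 ]
 [ 0.4044 -0.3591  0.008 ]
 [ 0.5767 -0.1029  0.008 ]]
[np.float64(0.306), np.float64(0.147), np.float64(0.309), np.float64(0.144)] [ 0.5508 -0.2719  0.008 ]
-123.5
146.4
56.1
-34.7
L [[0.5235, -0.1364, 0.0376], [0.4116, -0.0632, 0.0414]] mid [ 0.4675 -0.0998  0.0395] yaw -33.2 0.134
M [[0.4731, -0.1905, 0.035], [0.3747, -0.1294, 0.0393]] mid [ 0.4239 -0.1599  0.0372] yaw -31.9 0.116
S [[0.4305, -0.2532, 0.0297], [0.3476, -0.1991, 0.0336]] mid [ 0.3891 -0.2261  0.0317] yaw -33.2 0.099
X [[0.3756, -0.3076, 0.03], [0.3093, -0.2648, 0.0327]] mid [ 0.3425 -0.2862  0.0314] yaw -32.9 0.079
332.01249494190444 [ 0.0816  0.     -0.1455] [[-0.    -0.958 -0.287]
 [ 1.    -0.    -0.   ]
 [ 0.    -0.287  0.958]] [[-0.908  0.419  0.   ]
 [ 0.419  0.908  0.   ]
 [ 0.     0.    -1.   ]]
```

View pics/top0.png

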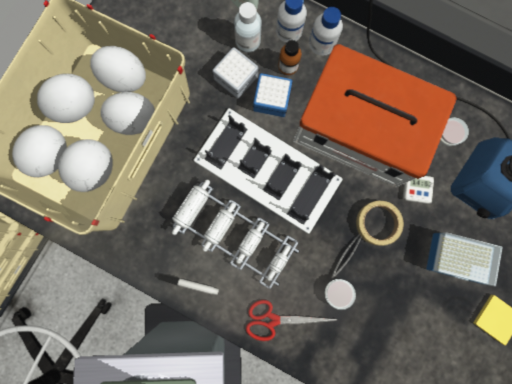

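View pics/scene0.png

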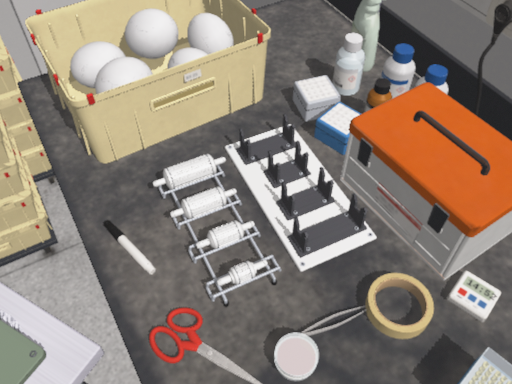

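Full view: crate with flasks at top left, orange box next to the L station's far side, nothing on the rack or board. I'll lift and cross to above the rack.

```bash
python3 -m jog '[[[0,0,0,0,0,-0.25,1],[0,0,0.19,-0.84,-0.95,-0.25,1],[0,0,0.19,-0.84,-0.95,-0.25,1],[0,0,0.19,-0.84,-0.95,-0.25,1],[0,0,0.19,-0.84,-0.95,-0.25,1],[0,0,0.19,-0.84,-0.95,-0.25,1],[0,0,0.19,-0.84,-0.95,-0.25,1],[0,0,0.19,-0.84,-0.95,-0.25,1]]]'
```

```text
time: 2.0
ee_pos: [0.351, 0.1545, 0.3144]
tool_rot: [180.0, 0.1, 146.3]
force: [0.0, -0.1, 0.8]
finger_gap: 0.0915
grasp_force: 0.0
```

```bash
python3 -m jog '[[[0,0,0,-0.98,-0.81,0,0.3],[0,0,0,-0.98,-0.81,0,0.3],[0,0,0,-0.98,-0.81,0,0.3],[0,0,0,-0.98,-0.81,0,0.3],[0,0,0,-0.98,-0.81,0,0.3],[0,0,0,-0.98,-0.81,0,0.3],[0,0,0,-0.98,-0.81,0,0.3],[0,0,0,-0.98,-0.81,0,0.3]]]'
python3 - <<'E'
from h import *
import cv2,pickle
o=bot.get_obs();k=bot.get_calibration("wrist");im=bot.get_image("wrist")
cv2.imwrite("pics/w1.png",im);pickle.dump(k,open("w1.pkl","wb"));print(o["ee_pos"],o["tool_rot"])
E
```

```text
time: 3.0
ee_pos: [0.4628, -0.2061, 0.3134]
tool_rot: [180.0, -0.1, 146.7]
force: [-0.3, -0.2, 0.5]
finger_gap: 0.0595
grasp_force: 0.0
[ 0.46278114 -0.2060784   0.31343381] [ 1.79950562e+02 -8.55881024e-02  1.46667803e+02]
```

View pics/w1.png

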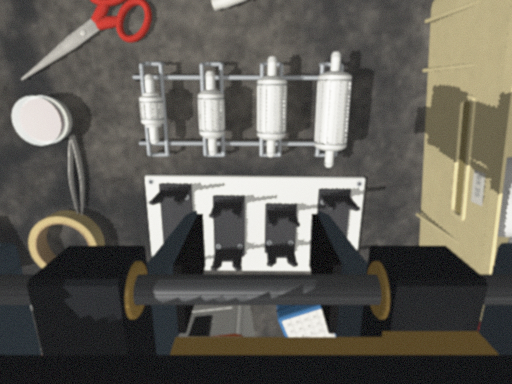

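Wrist view: capsules L (333,110), M (272,108), S (211,111), XS (152,109), and the board's near edge at row 178; the gripper hides the rest. I'll back up 0.12 m for the second view.

```bash
python3 -m jog '[[[0,0,0,0.45,0,0,0.3],[0,0,0,0.45,0,0,0.3],[0,0,0,0.45,0,0,0.3],[0,0,0,0.45,0,0,0.3]]]'
python3 - <<'E'
from h import *
import cv2,pickle
o=bot.get_obs();k=bot.get_calibration("wrist");im=bot.get_image("wrist")
cv2.imwrite("pics/w2.png",im);pickle.dump(k,open("w2.pkl","wb"));print(o["ee_pos"],o["tool_rot"])
for n in ("xs","s"): print(n,[(np.round(d["at"],1).tolist(),round(d["p"],2)) for t in("capsule_","station_") for d in bot.tip_of(t+n,"wrist")])
cv2.imwrite("pics/w2c.png",cv2.resize(im[60:320,100:420],None,fx=2.3,fy=2.3,interpolation=cv2.INTER_CUBIC))
E
```

```text
time: 3.55
ee_pos: [0.3496, -0.1317, 0.3147]
tool_rot: [180.0, 0.1, 146.8]
force: [-0.8, -0.1, -0.6]
finger_gap: 0.0591
grasp_force: 0.0
[ 0.34958532 -0.13167326  0.31467759] [1.79953700e+02 1.48187388e-01 1.46787831e+02]
xs [([161.8, 212.4], 0.96), ([280.2, 307.2], 0.79)]
s [([217.7, 216.8], 0.95), ([324.0, 210.6], 0.64), ([228.0, 304.8], 0.8), ([180.2, 304.6], 0.66), ([324.7, 305.4], 0.58)]
```

View pics/w2c.png

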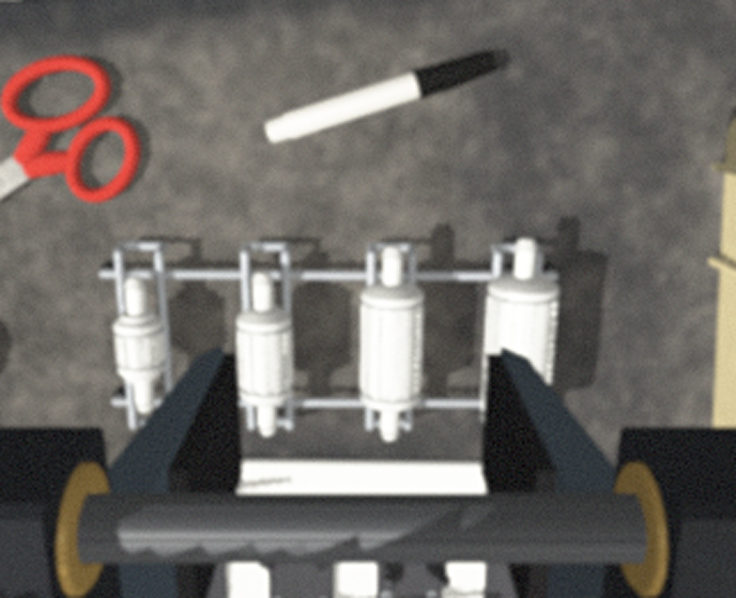

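Second view: rack necks XS (135,280)-(146,410), S (262,276)-(267,432), M (392,250)-(389,437) in crop pixels. The board is hidden, so I go forward for it.

```bash
python3 -m jog '[[[0,0,0,-0.8,0,0,0.3],[0,0,0,-0.8,0,0,0.3],[0,0,0,-0.8,0,0,0.3],[0,0,0,-0.8,0,0,0.3],[0,0,0,-0.8,0,0,0.3],[0,0,0,-0.8,0,0,0.3]]]'
python3 - <<'E'
from h import *
import cv2,pickle
o=bot.get_obs();k=bot.get_calibration("wrist");im=bot.get_image("wrist")
cv2.imwrite("pics/w3.png",im);pickle.dump(k,open("w3.pkl","wb"));print(o["ee_pos"],o["tool_rot"])
cv2.imwrite("pics/w3c.png",cv2.resize(im[0:260,110:390],None,fx=2.3,fy=2.3,interpolation=cv2.INTER_CUBIC))
im=cv2.imread("pics/w1.png")
cv2.imwrite("pics/w1c.png",cv2.resize(im[40:240,120:400],None,fx=2.8,fy=2.8,interpolation=cv2.INTER_CUBIC))
E
```

```text
time: 4.55
ee_pos: [0.5499, -0.2648, 0.3129]
tool_rot: [-180.0, -0.1, 146.6]
force: [-0.3, -0.7, 0.5]
finger_gap: 0.0596
grasp_force: 0.0
[ 0.54990005 -0.26477283  0.31289328] [-1.79996525e+02 -1.39600014e-01  1.46631862e+02]
```

View pics/w3c.png

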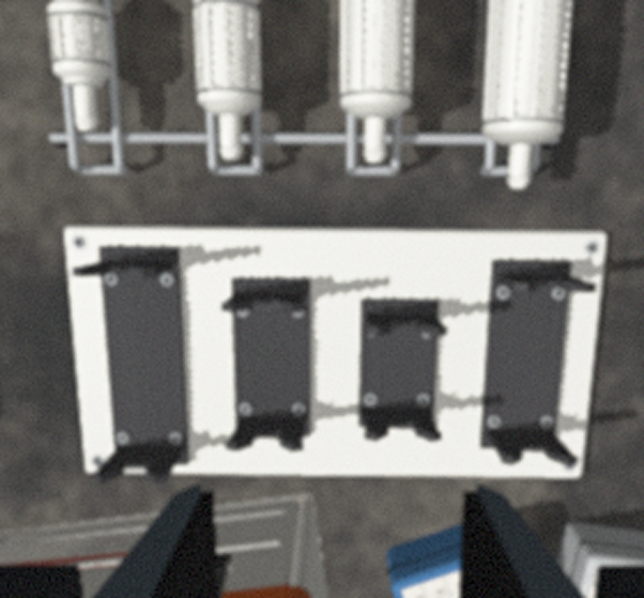

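View pics/w1c.png

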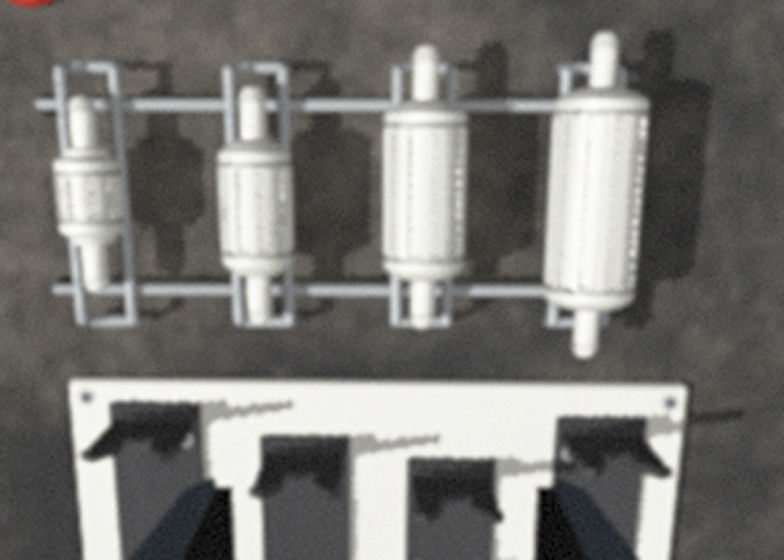

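Forward view shows all four stations with their foot screws (L, S, XS, M from left). The w1 crop shows all capsule necks. I'll triangulate these.

```bash
python3 - <<'E'
from h import *
import pickle
K={i:pickle.load(open(f"w{i}.pkl","rb")) for i in(1,2,3)}
M={1:(120,40,2.8),2:(100,60,2.3),3:(110,0,2.3)}
r=lambda i,p:ray("wrist",(M[i][0]+p[0]/M[i][2],M[i][1]+p[1]/M[i][2]),K[i])
ends={"XS":[{1:(82,97),2:(135,280)},{1:(97,290),2:(146,410),3:(88,130)}],
"S":[{1:(252,88),2:(262,276)},{1:(259,322),2:(267,432),3:(231,160)}],
"M":[{1:(426,47),2:(392,250)},{1:(421,326),2:(389,437),3:(374,162)}],
"L":[{1:(605,35),2:(526,240)},{1:(584,355),3:(519,187)}]}
for n,e in ends.items():
    P=[tri([r(i,p) for i,p in q.items()]) for q in e]; d=P[1]-P[0]
    print(n,"mid",np.mean(P,0).round(4),"z",P[0][2].round(4),P[1][2].round(4),"yaw",np.degrees(np.arctan2(d[1],d[0])).round(2),"len",np.linalg.norm(d).round(4))
print("corner z",[tri([r(3,a),r(1,b)]).round(4) for a,b in [((65,228),(70,380)),((607,233),(688,385))]])
def oz(i,p,z): o,d=r(i,p); return o+d*(z-o[2])/d[2]
B=np.array([oz(3,p,.008) for p in[(65,228),(607,233),(582,478),(85,472)]])
f=lambda d:np.degrees(np.arctan2(d[1],d[0])).round(2)
print("board",B.mean(0).round(4),f(B[2]-B[1]),f(B[3]-B[0]),f(B[0]-B[1]),f(B[3]-B[2]),[np.linalg.norm(B[i]-B[(i+1)%4]).round(4) for i in range(4)])
sc={"L":[(111,280),(167,280),(175,438),(122,438)],"S":[(243,313),(299,314),(299,408),(245,408)],"XS":[(372,334),(427,333),(423,399),(370,400)],"M":[(503,293),(558,293),(546,422),(494,422)]}
for n,s in sc.items():
    Q=np.array([oz(3,p,.013) for p in s]); print(n,Q.mean(0).round(4),f(Q[2]-Q[1]+Q[3]-Q[0]),np.linalg.norm(Q[1]-Q[2]).round(4),np.linalg.norm(Q[0]-Q[1]).round(4))
    c=B.mean(0); d=Q.mean(0)-c; a=np.radians(-33.4); print("  in board",(d[0]*np.cos(a)+d[1]*np.sin(a)).round(4),(-d[0]*np.sin(a)+d[1]*np.cos(a)).round(4))
E
```

```text
XS mid [ 0.3443 -0.2841  0.0352] z 0.0374 0.0329 yaw -34.6 len 0.0841
S mid [ 0.3896 -0.2256  0.0369] z 0.0409 0.0328 yaw -34.27 len 0.1026
M mid [ 0.4243 -0.1594  0.0403] z 0.0438 0.0368 yaw -33.4 len 0.1197
L mid [ 0.4687 -0.0987  0.0408] z 0.04 0.0416 yaw -33.48 len 0.1371
corner z [array([ 0.406 , -0.3578,  0.0041]), array([ 0.5804, -0.0983,  0.0027])]
board [ 0.5542 -0.2697  0.008 ] -33.67 -34.34 -123.88 -124.1 [np.float64(0.3093), np.float64(0.1486), np.float64(0.3111), np.float64(0.1474)]
L [ 0.4926 -0.3646  0.013 ] -34.12 0.0949 0.0322
  in board 0.0009 -0.1132
S [ 0.5343 -0.3016  0.013 ] -34.2 0.0565 0.0326
  in board 0.001 -0.0376
XS [ 0.5783 -0.2407  0.013 ] -34.65 0.0398 0.0322
  in board 0.0041 0.0374
M [ 0.6157 -0.1754  0.013 ] -33.97 0.0774 0.0318
  in board -0.0006 0.1126
```

```bash
cat >> h.py <<'E'
def go(x,y,z,yaw=None):
    o=bot.get_obs(); Rt=R.from_euler("xyz",o["tool_rot"],degrees=True).as_matrix()
    s=Rt.T@(np.array([x,y,z])-o["ee_pos"])/.3
    t=0 if yaw is None else -((yaw-o["tool_rot"][2]+180)%360-180)/45
    print("shift",s.round(3),"turnz",round(t,3),"at",o["ee_pos"].round(4))
E
python3 - <<'E'
from h import *
A=tri([ray("top",(181,70)),ray("scene",(267,38))]);B=tri([ray("top",(97,222)),ray("scene",(90,98))])
print(A.round(3),B.round(3))
a=np.radians(-33.6);L=np.array([.4687,-.0987])
for P in(A,B):
    d=P[:2]-L; print(d@[np.cos(a),np.sin(a)],d@[-np.sin(a),np.cos(a)])
for z in (.10,.15):
  d=onz("top",(168,110),z)[:2]-L; print(z,d@[np.cos(a),np.sin(a)],d@[-np.sin(a),np.cos(a)])
go(.4687,-.0987,.13,146.4)
E
```

```text
[ 0.726 -0.104  0.168] [0.429 0.055 0.172]
0.21681542309149499 0.1379287870638345
-0.11799166902869714 0.10624963218542827
0.1 0.14350981131892787 0.1406328547151991
0.15 0.13436815826726742 0.12246469957427061
shift [0.528 0.313 0.613] turnz 0.005 at [ 0.5495 -0.2644  0.3137]
```

```bash
python3 -m jog '[[[0,0,0,0.528,0.313,0.4,0.3],[0,0,0,0.528,0.313,0.4,0.3],[0,0,0,0.528,0.313,0.4,0.3],[0,0,0,0.528,0.313,0.4,0.3],[0,0,0,0.528,0.313,0.613,0.3],[0,0,0,0.528,0.313,0.613,0.3],[0,0,0,0.528,0.313,0.613,0.3]]]'
python3 - <<'E'
from h import *
go(.4687,-.0987,.051,146.4)
E
```

```text
time: 5.48
ee_pos: [0.4703, -0.0995, 0.1319]
tool_rot: [179.9, 0.2, 146.6]
force: [0.6, 0.3, 0.5]
finger_gap: 0.0592
grasp_force: 0.0
shift [ 0.007 -0.001  0.27 ] turnz 0.005 at [ 0.4703 -0.0995  0.1319]
```

```bash
python3 -m jog '[[[0,0,0,0.007,0,0.15,0.3],[0,0,0,0.007,0,0.27,0.3],[0,0,0,0.007,0,0.27,0.3],[0,0,0,0.007,0,0.27,0.3],[0,0,0,0.007,0,0.27,-1],[0,0,0,0.007,0,0.27,-1],[0,0,0,0.007,0,0.27,-1],[0,0,0,0.007,0,0.27,-1]]]'
```

```text
time: 6.48
ee_pos: [0.4682, -0.0985, 0.0501]
tool_rot: [180.0, 0.1, 146.7]
force: [-1.8, -1.8, 5.7]
finger_gap: 0.0396
grasp_force: 30.0
```

```bash
python3 -m jog '[[[0,0,0,0,0,-0.1,-1],[0,0,0,0,0,-0.33,-1],[0,0,0,0,0,-0.33,-1],[0,0,0,0,0,-0.33,-1]]]'
python3 - <<'E'
from h import *
go(.4916,-.3636,.15,146.3)
E
```

```text
time: 6.98
ee_pos: [0.4674, -0.0979, 0.1481]
tool_rot: [180.0, 0.0, 146.7]
force: [0.1, -0.5, -1.5]
finger_gap: 0.0395
grasp_force: 30.0
shift [-0.554 -0.695 -0.006] turnz 0.008 at [ 0.4674 -0.0979  0.1481]
```

```bash
python3 -m jog '[[[0,0,0,-0.554,-0.695,0,-1],[0,0,0,-0.554,-0.695,0,-1],[0,0,0,-0.554,-0.695,0,-1],[0,0,0,-0.554,-0.695,0,-1],[0,0,0,-0.554,-0.695,0,-1],[0,0,0,-0.554,-0.695,0,-1],[0,0,0,-0.554,-0.695,0,-1]]]'
python3 - <<'E'
from h import *
import cv2
a=np.radians(-33.7);L=np.array([.4916,-.3636])
for t,s in (((303,112),(357,125)),((418,173),(462,222))):
    P=tri([ray("top",t),ray("scene",s)]); d=P[:2]-L; print(P.round(3),d@[np.cos(a),np.sin(a)],d@[-np.sin(a),np.cos(a)])
go(.4916,-.3636,.064,146.3)
im=bot.get_image("wrist"); cv2.imwrite("pics/w4.png",im)
E
```

```text
time: 7.85
ee_pos: [0.4914, -0.3616, 0.147]
tool_rot: [179.9, -0.2, 146.7]
force: [-0.3, 0.8, 0.0]
finger_gap: 0.0393
grasp_force: 30.0
[ 0.646 -0.338  0.122] 0.11417183690605491 0.10735964460821155
[ 0.509 -0.549  0.152] 0.11733066993370514 -0.14504570008402723
shift [-0.005 -0.005  0.277] turnz 0.009 at [ 0.4914 -0.3616  0.147 ]
```

View pics/w4.png

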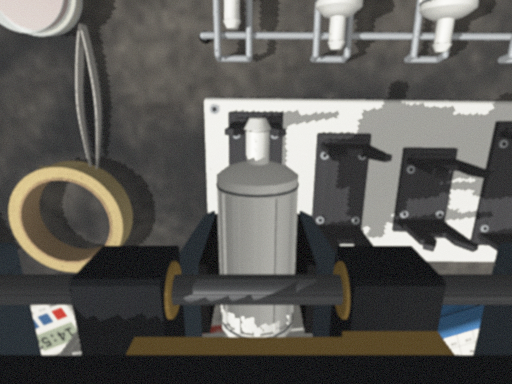

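The capsule's neck (258,135) is centred over the L bracket (228–285). Lowering.

```bash
python3 -m jog '[[[0,0,0,-0.003,-0.005,0.12,-1],[0,0,0,-0.003,-0.005,0.2,-1],[0,0,0,-0.003,-0.005,0.24,-1],[0,0,0,-0.003,-0.005,0.27,-1],[0,0,0,-0.003,-0.005,0.287,-1],[0,0,0,-0.003,-0.005,0.287,-1],[0,0,0,-0.003,-0.005,0.287,-1]]]'
```

```text
time: 8.78
ee_pos: [0.4921, -0.3656, 0.0625]
tool_rot: [180.0, 0.1, 146.6]
force: [-0.7, 0.8, -0.7]
finger_gap: 0.0394
grasp_force: 30.0
```

```bash
python3 -m jog '[[[0,0,0,0,0,0.008,-1],[0,0,0,0,0,0.008,0.2],[0,0,0,0,0,0.008,0.2],[0,0,0,0,0,0.008,0.2],[0,0,0,0,0,-0.2,0.2],[0,0,0,0,0,-0.35,0.2],[0,0,0,0,0,-0.35,0.2]]]'
python3 - <<'E'
from h import *
import cv2
im=bot.get_image("wrist"); cv2.imwrite("pics/w5.png",im)
go(.4243,-.1594,.15,146.4)
E
```

```text
time: 9.65
ee_pos: [0.4938, -0.3668, 0.1714]
tool_rot: [-180.0, 0.5, 146.7]
force: [-0.0, -0.2, 0.2]
finger_gap: 0.0542
grasp_force: 0.0
shift [0.568 0.45  0.06 ] turnz 0.006 at [ 0.4925 -0.3659  0.1688]
```

View pics/w5.png

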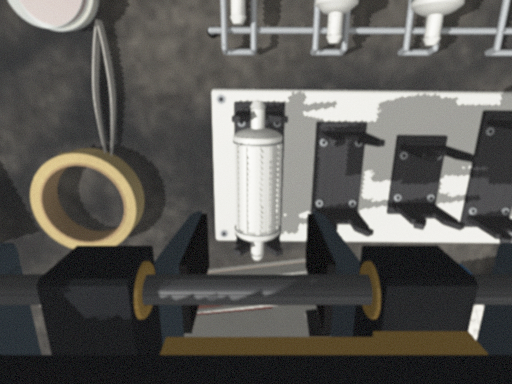

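L lies between its brackets (necks at (258,115) and (257,248)). Next is M.

```bash
python3 -m jog '[[[0,0,0,0.568,0.45,0.06,0.2],[0,0,0,0.568,0.45,0.06,0.2],[0,0,0,0.568,0.45,0.06,0.2],[0,0,0,0.568,0.45,0.06,0.2],[0,0,0,0.568,0.45,0.06,0.2],[0,0,0,0.568,0.45,0.06,0.2],[0,0,0,0.568,0.45,0.06,0.2]]]'
python3 - <<'E'
from h import *
go(.4243,-.1594,.051,146.4)
E
```

```text
time: 10.58
ee_pos: [0.4242, -0.1599, 0.1487]
tool_rot: [-180.0, 0.0, 146.6]
force: [-0.4, 0.3, 0.9]
finger_gap: 0.0545
grasp_force: 0.0
shift [0.001 0.002 0.326] turnz 0.004 at [ 0.4242 -0.1599  0.1487]
```

```bash
python3 -m jog '[[[0,0,0,0,0,0.17,0.2],[0,0,0,0,0,0.28,0.2],[0,0,0,0,0,0.326,0.2],[0,0,0,0,0,0.326,0.2],[0,0,0,0,0,0.326,-1],[0,0,0,0,0,0.326,-1],[0,0,0,0,0,0.326,-1],[0,0,0,0,0,0.326,-1],[0,0,0,0,0,0.2,-1],[0,0,0,0,0,0,-1],[0,0,0,0,0,0,-1],[0,0,0,0,0,0,-1]]]'
python3 - <<'E'
from h import *
go(.6164,-.1764,.15,146.3)
E
```

```text
time: 12.08
ee_pos: [0.423, -0.1585, 0.1484]
tool_rot: [180.0, -0.1, 146.7]
force: [-0.2, -0.3, -1.3]
finger_gap: 0.0354
grasp_force: 30.0
shift [-0.571  0.305 -0.006] turnz 0.008 at [ 0.423  -0.1585  0.1484]
```

```bash
python3 -m jog '[[[0,0,0,-0.571,0.305,0,-1],[0,0,0,-0.571,0.305,0,-1],[0,0,0,-0.571,0.305,0,-1],[0,0,0,-0.571,0.305,0,-1],[0,0,0,-0.571,0.305,0,-1],[0,0,0,-0.571,0.305,0,-1]]]'
python3 - <<'E'
from h import *
import cv2
im=bot.get_image("wrist"); cv2.imwrite("pics/w6.png",im)
go(.6164,-.1764,.063,146.3)
E
```

```text
time: 12.82
ee_pos: [0.6152, -0.1764, 0.148]
tool_rot: [-179.9, -0.2, 146.6]
force: [-0.3, 0.6, -1.4]
finger_gap: 0.0358
grasp_force: 30.0
shift [-0.003  0.002  0.285] turnz 0.007 at [ 0.6154 -0.1765  0.1486]
```

View pics/w6.png

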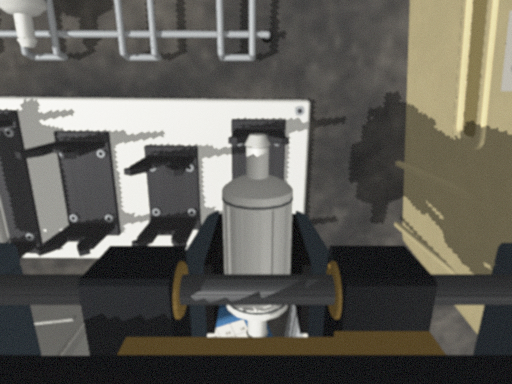

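M's neck (257,150) is centred over its bracket (233–286). Lower, release and lift.

```bash
python3 -m jog '[[[0,0,0,-0.003,0.002,0.12,-1],[0,0,0,-0.003,0.002,0.2,-1],[0,0,0,-0.003,0.002,0.25,-1],[0,0,0,-0.003,0.002,0.28,-1],[0,0,0,-0.003,0.002,0.283,-1],[0,0,0,-0.003,0.002,0.283,-1],[0,0,0,-0.003,0.002,0.283,0.1],[0,0,0,-0.003,0.002,0.283,0.1],[0,0,0,-0.003,0.002,0.283,0.1],[0,0,0,-0.003,0.002,0.15,0.1],[0,0,0,-0.003,0.002,-0.05,0.1],[0,0,0,-0.003,0.002,-0.05,0.1]]]'
python3 - <<'E'
from h import *
import cv2
im=bot.get_image("wrist"); cv2.imwrite("pics/w7.png",im)
go(.3896,-.2256,.15,146.4)
E
```

```text
time: 14.38
ee_pos: [0.6212, -0.1775, 0.1698]
tool_rot: [179.8, 0.7, 146.7]
force: [0.3, 0.4, -0.6]
finger_gap: 0.0504
grasp_force: 0.0
shift [ 0.551 -0.557  0.052] turnz 0.006 at [ 0.6195 -0.177   0.1668]
```

View pics/w7.png

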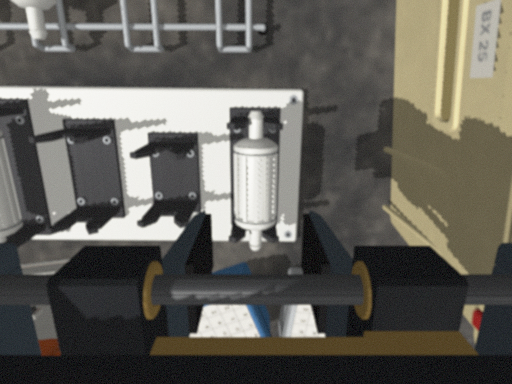

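M is seated. Next is S.

```bash
python3 -m jog '[[[0,0,0,0.551,-0.557,0.05,0.1],[0,0,0,0.551,-0.557,0.05,0.1],[0,0,0,0.551,-0.557,0.05,0.1],[0,0,0,0.551,-0.557,0.05,0.1],[0,0,0,0.551,-0.557,0.05,0.1],[0,0,0,0.551,-0.557,0.05,0.1],[0,0,0,0.551,-0.557,0.05,0.1]]]'
python3 - <<'E'
from h import *
go(.3893,-.2258,.0505,146.2)
E
```

```text
time: 15.3
ee_pos: [0.3894, -0.2254, 0.1487]
tool_rot: [180.0, 0.0, 146.7]
force: [0.0, 0.8, 0.7]
finger_gap: 0.0505
grasp_force: 0.0
shift [-0.    -0.002  0.327] turnz 0.011 at [ 0.3894 -0.2254  0.1487]
```

```bash
python3 -m jog '[[[0,0,0.01,0,0,0.17,0.1],[0,0,0.01,0,0,0.28,0.1],[0,0,0.01,0,0,0.327,0.1],[0,0,0.01,0,0,0.327,0.1],[0,0,0.01,0,0,0.327,-1],[0,0,0.01,0,0,0.327,-1],[0,0,0.01,0,0,0.327,-1],[0,0,0.01,0,0,0.327,-1],[0,0,0.01,0,0,0.2,-1],[0,0,0.01,0,0,0,-1],[0,0,0.01,0,0,0,-1],[0,0,0.01,0,0,0,-1]]]'
python3 - <<'E'
from h import *
go(.5332,-.3012,.15,146.3)
E
```

```text
time: 16.8
ee_pos: [0.3875, -0.2249, 0.1484]
tool_rot: [180.0, -0.1, 146.2]
force: [-0.4, 0.6, -0.9]
finger_gap: 0.0316
grasp_force: 30.0
shift [-0.545  0.059 -0.006] turnz -0.002 at [ 0.3875 -0.2249  0.1484]
```

```bash
python3 -m jog '[[[0,0,0,-0.545,0.059,0,-1],[0,0,0,-0.545,0.059,0,-1],[0,0,0,-0.545,0.059,0,-1],[0,0,0,-0.545,0.059,0,-1],[0,0,0,-0.545,0.059,0,-1],[0,0,0,-0.545,0.059,0,-1]]]'
python3 - <<'E'
from h import *
import cv2
im=bot.get_image("wrist"); cv2.imwrite("pics/w8.png",im)
go(.5332,-.3012,.067,146.3)
E
```

```text
time: 17.55
ee_pos: [0.5325, -0.3008, 0.1482]
tool_rot: [-180.0, -0.1, 146.2]
force: [-0.5, 0.2, -1.1]
finger_gap: 0.0313
grasp_force: 30.0
shift [-0.002  0.     0.272] turnz -0.002 at [ 0.5328 -0.3009  0.1486]
```

View pics/w8.png

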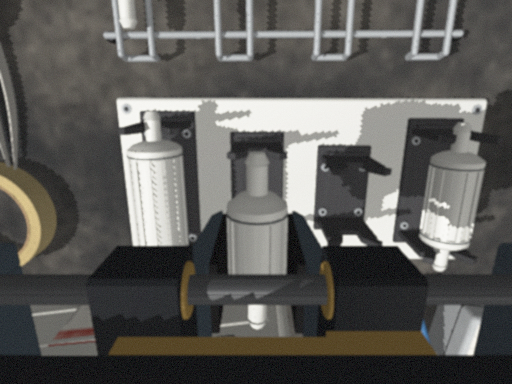

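S's neck (257,165) is over its bracket (232–286).

```bash
python3 -m jog '[[[0,0,0,-0.002,0,0.12,-1],[0,0,0,-0.002,0,0.2,-1],[0,0,0,-0.002,0,0.25,-1],[0,0,0,-0.002,0,0.27,-1],[0,0,0,-0.002,0,0.277,-1],[0,0,0,-0.002,0,0.277,-1],[0,0,0,-0.002,0,0.277,0.1],[0,0,0,-0.002,0,0.277,0.1],[0,0,0,-0.002,0,0.277,0.1],[0,0,0,-0.002,0,0.15,0.1],[0,0,0,-0.002,0,0,0.1],[0,0,0,-0.002,0,0,0.1]]]'
python3 - <<'E'
from h import *
go(.344,-.2846,.15,146.0)
E
```

```text
time: 19.1
ee_pos: [0.5366, -0.3032, 0.1531]
tool_rot: [180.0, 0.5, 146.2]
force: [-0.1, -0.4, -0.5]
finger_gap: 0.0504
grasp_force: 0.0
shift [ 0.568 -0.306  0.005] turnz 0.005 at [ 0.5366 -0.3032  0.1531]
```

```bash
python3 -m jog '[[[0,0,0.005,0.568,-0.306,0,0.05],[0,0,0.005,0.568,-0.306,0,0.05],[0,0,0.005,0.568,-0.306,0,0.05],[0,0,0.005,0.568,-0.306,0,0.05],[0,0,0.005,0.568,-0.306,0,0.05],[0,0,0.005,0.568,-0.306,0,0.05],[0,0,0.005,0.568,-0.306,0,0.05]]]'
python3 - <<'E'
from h import *
go(.344,-.2846,.0485,146.0)
E
```

```text
time: 19.98
ee_pos: [0.3429, -0.2837, 0.1487]
tool_rot: [180.0, 0.0, 146.0]
force: [0.0, 1.1, -0.5]
finger_gap: 0.0479
grasp_force: 0.0
shift [-0.004 -0.     0.334] turnz 0.001 at [ 0.3429 -0.2837  0.1487]
```

```bash
python3 -m jog '[[[0,0,0,-0.004,0,0.17,0.05],[0,0,0,-0.004,0,0.28,0.05],[0,0,0,-0.004,0,0.334,0.05],[0,0,0,-0.004,0,0.334,0.05],[0,0,0,-0.004,0,0.334,-1],[0,0,0,-0.004,0,0.334,-1],[0,0,0,-0.004,0,0.334,-1],[0,0,0,-0.004,0,0.334,-1]]]'
```

```text
time: 20.98
ee_pos: [0.343, -0.2852, 0.0496]
tool_rot: [-179.9, 0.1, 146.0]
force: [-2.9, -3.9, 4.6]
finger_gap: 0.0274
grasp_force: 30.0
```

```bash
python3 -m jog '[[[0,0,0,0,0,-0.1,-1],[0,0,0,0,0,-0.33,-1],[0,0,0,0,0,-0.33,-1],[0,0,0,0,0,-0.33,-1]]]'
python3 - <<'E'
from h import *
go(.5748,-.2388,.15,146.3)
E
```

```text
time: 21.48
ee_pos: [0.3427, -0.2837, 0.1479]
tool_rot: [180.0, 0.0, 146.0]
force: [-0.6, 0.5, -0.2]
finger_gap: 0.0274
grasp_force: 30.0
shift [-0.557  0.557 -0.006] turnz -0.007 at [ 0.3427 -0.2837  0.1479]
```

```bash
python3 -m jog '[[[0,0,-0.007,-0.557,0.557,0,-1],[0,0,-0.007,-0.557,0.557,0,-1],[0,0,-0.007,-0.557,0.557,0,-1],[0,0,-0.007,-0.557,0.557,0,-1],[0,0,-0.007,-0.557,0.557,0,-1],[0,0,-0.007,-0.557,0.557,0,-1],[0,0,-0.007,-0.557,0.557,0,-1]]]'
python3 - <<'E'
from h import *
import cv2
im=bot.get_image("wrist"); cv2.imwrite("pics/w9.png",im)
for t in ("capsule_xs","station_xs"):
    print(t,[(np.round(d["at"],1).tolist(),round(d["p"],2)) for d in bot.tip_of(t,"wrist")])
print(proj("wrist",[.5748,-.2388,.008]))
o=bot.get_obs(); print(proj("wrist",o["ee_pos"]+[0,0,-.0185]))
go(.5748,-.2388,.0675,146.3)
E
```

```text
time: 22.35
ee_pos: [0.573, -0.2392, 0.147]
tool_rot: [-180.0, -0.1, 146.2]
force: [-0.4, 0.1, -0.5]
finger_gap: 0.0273
grasp_force: 30.0
capsule_xs [([255.6, 245.3], 0.85)]
station_xs [([256.6, 190.5], 0.92)]
[258.07018672 184.344411  ]
[256.75864977 245.25345188]
shift [-0.002  0.004  0.268] turnz -0.002 at [ 0.5738 -0.2395  0.1479]
```

```bash
python3 - <<'E'
from h import *
import pickle
k=pickle.load(open("w3.pkl","rb")); a=np.radians(-33.7)
k1=pickle.load(open("w1.pkl","rb"))
for n,p,q,e in (("L",(140,247),(155,403),-58),("S",(271,280),(306,436),-40),("XS",(400,300),(452,460),-31),("M",(532,262),(600,420),-49)):
    for P in (onz("wrist",(110+p[0]/2.3,p[1]/2.3),.013,k),onz("wrist",(120+q[0]/2.8,40+q[1]/2.8),.013,k1)):
        d=P[:2]-[.554,-.27]; print(n,(d@[np.cos(a),np.sin(a)]).round(4),e/1000)
E
```

```text
L -0.0645 -0.058
L -0.0651 -0.058
S -0.0464 -0.04
S -0.0483 -0.04
XS -0.0355 -0.031
XS -0.0359 -0.031
M -0.0574 -0.049
M -0.0576 -0.049
```

```bash
python3 -m jog '[[[0,0,0,-0.007,0.003,0.12,-1],[0,0,0,-0.007,0.003,0.2,-1],[0,0,0,-0.007,0.003,0.25,-1],[0,0,0,-0.007,0.003,0.265,-1],[0,0,0,-0.007,0.003,0.27,-1],[0,0,0,-0.007,0.003,0.27,-1]]]'
```

```text
time: 23.25
ee_pos: [0.5775, -0.2397, 0.0675]
tool_rot: [180.0, 0.1, 146.3]
force: [0.0, -0.8, -1.3]
finger_gap: 0.0272
grasp_force: 30.0
```

No contact force. Release, lift, back off and check.

```bash
python3 -m jog '[[[0,0,0,0,0,0.003,0],[0,0,0,0,0,0.003,0],[0,0,0,0,0,0.003,0],[0,0,0,0,0,-0.15,0],[0,0,0,0,0,-0.4,0],[0,0,0,0,0,-0.6,0],[0,0,0,0,0,-0.8,0],[0,0,0,0,0,-0.8,0],[0,0,0,0,0,-0.8,0],[0,0,0,0,0,-0.8,0]]]'
python3 - <<'E'
from h import *
import cv2
o=bot.get_obs(); k=bot.get_calibration("wrist"); im=bot.get_image("wrist")
s=bot.get_image("scene")
x=[int(v) for v in proj("wrist",[.554,-.27,.03],k)]; print(x,o["ee_pos"])
A=cv2.resize(im[max(0,x[1]-100):x[1]+100,x[0]-130:x[0]+130],(390,300),interpolation=cv2.INTER_CUBIC)
B=cv2.resize(s[110:270,220:390],(410,386),interpolation=cv2.INTER_CUBIC)
C=np.zeros((386,800,3),np.uint8);C[:300,:390]=A;C[:,390:]=B;cv2.imwrite("pics/fin.png",C)
S=dict(xs=(.5748,-.2388),s=(.5332,-.3012),m=(.6164,-.1764),l=(.4916,-.3636))
for n,c in S.items():
    print(n,"pred",proj("wrist",[*c,.048],k).round(1),proj("scene",[*c,.048]).round(1),[np.round(d["at"],1).tolist() for d in bot.tip_of("capsule_"+n,"wrist")],[np.round(d["at"],1).tolist() for d in bot.tip_of("capsule_"+n,"scene")])
E
```

```text
time: 24.5
ee_pos: [0.5762, -0.2392, 0.3044]
tool_rot: [-180.0, -0.2, 146.3]
force: [-0.1, 0.9, -0.1]
finger_gap: 0.0452
grasp_force: 0.0
[227, 154] [ 0.57623152 -0.2391801   0.30435543]
xs pred [256.6 157.6] [286.7 158.9] [[257.9, 161.0]] [[286.1, 159.4]]
s pred [195.6 157.6] [307.1 187.5] [[195.6, 155.2], [317.9, 157.9], [131.7, 158.2]] [[323.7, 216.9], [308.9, 186.0], [266.6, 130.2]]
m pred [317.6 157.6] [268.2 132.8] [[195.6, 155.2], [317.9, 157.9], [131.7, 158.2]] [[323.7, 216.9], [308.9, 186.0], [266.6, 130.2]]
l pred [134.7 157.6] [329.6 219.1] [[195.6, 155.2], [317.9, 157.9], [131.7, 158.2]] [[323.7, 216.9], [308.9, 186.0], [266.6, 130.2]]
```

View pics/fin.png

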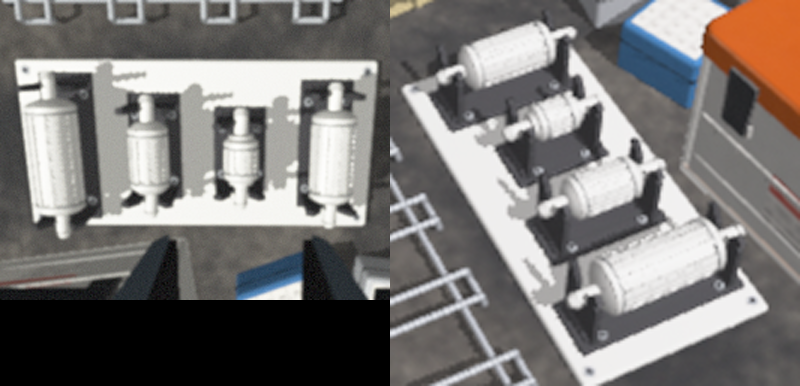

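```bash
python3 - <<'E'
from h import *
k=bot.get_calibration("wrist"); a=np.radians(-33.7); u=[np.cos(a),np.sin(a)];v=[-np.sin(a),np.cos(a)]
E=dict(l=[((47,75),(182,300)),((65,235),(355,231)),(.4916,-.3636)],s=[((147,97),(155,208)),((152,213),(272,164)),(.5332,-.3012)],xs=[((241,110),(120,132)),((240,206),(212,98)),(.5748,-.2388)],m=[((345,85),(52,76)),((329,225),(187,33)),(.6164,-.1764)])
for n,e in E.items():
    P=[tri([ray("wrist",(97+w[0]/1.5,54+w[1]/1.5),k),ray("scene",(220+s[0]/2.412,110+s[1]/2.412))]) for w,s in e[:2]]
    for p in P: d=p[:2]-np.array(e[2]); print(n,"x %.4f y %.4f z %.4f"%(d@u,d@v,p[2]))
E
```

```text
l x -0.0633 y -0.0012 z 0.0464
l x 0.0737 y -0.0020 z 0.0441
s x -0.0445 y 0.0013 z 0.0467
s x 0.0528 y 0.0004 z 0.0459
xs x -0.0343 y 0.0015 z 0.0472
xs x 0.0455 y 0.0010 z 0.0481
m x -0.0526 y 0.0105 z 0.0383
m x 0.0659 y 0.0035 z 0.0414
```

```bash
python3 - <<'E'
from h import *
k=bot.get_calibration("wrist"); a=np.radians(-33.7); u=[np.cos(a),np.sin(a)];v=[-np.sin(a),np.cos(a)]
S=dict(xs=(.5748,-.2388),s=(.5332,-.3012),m=(.6164,-.1764),l=(.4916,-.3636))
acc={n:{} for n in S}
for c in("wrist","scene","top"):
  for rep in range(3):
    bot.get_image(c)
    D=[d["at"] for t in("capsule_xs","capsule_m") for d in bot.tip_of(t,c)]
    for n,p in S.items():
        q=proj(c,[*p,.048]); m=min(D,key=lambda d:np.hypot(*(q-d)))
        if np.hypot(*(q-m))<10: acc[n].setdefault(c,[]).append(m)
for n,p in S.items():
    P=tri([ray(c,np.mean(m,0)) for c,m in acc[n].items()]); d=P[:2]-np.array(p)
    print(n,{c:(np.mean(m,0)-proj(c,[*p,.048])).round(1).tolist() for c,m in acc[n].items()},"x %.4f y %.4f z %.4f"%(d@u,d@v,P[2]))
E
```

```text
xs {'wrist': [2.5, 4.7], 'scene': [0.1, -0.3]} x 0.0049 y 0.0037 z 0.0434
s {'wrist': [1.0, 0.9], 'scene': [-0.7, -1.4], 'top': [-1.1, 0.5]} x -0.0009 y 0.0015 z 0.0505
m {'wrist': [-0.3, -0.5], 'scene': [0.2, -0.8], 'top': [1.1, -0.4]} x -0.0001 y -0.0016 z 0.0516
l {'wrist': [-2.2, -1.4], 'scene': [-4.9, -1.4], 'top': [0.7, 2.4]} x -0.0060 y -0.0004 z 0.0562
```

```bash
python3 -c "
from station import bot
print(bot.close_job())"
```

```text
the job is handed in; nothing more can be done
None
```

All four capsules are in their own stations and the job was handed in at about 26 s of the 96 s; no verdict came back, and while the final picture shows every neck in its slots, the last height checks disagreed by up to about 1 cm for capsules M and L.

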